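Unstack the spice tins and set up the recipe board

TASK

The spice tins have been left in a stack on the recipe board. Stand each tin upright in the middle of the coaster of its lid's colour, and put the recipe board on the sloping stand, picture side up, a short end down against the ledge, straight and in the middle. Let no tin tip over, leave the mug and the egg timer where they are, and keep the arm from bumping the wall cupboards that hang half a metre above the back of the worktop.

Things in the scene. Friction and masses are not known exactly. Their poses are not given: they have to be found in the camera images.
- red_tin: closed round spice tin, steel body, red slip lid (lid 14 mm high and as wide as the tin, flat top), 62 mm diameter, 40 mm high, about 140 g; starts standing on the recipe board, near its middle. Origin: centre of its underside; z up its axis
- green_tin: closed round spice tin, steel body, green slip lid (lid 14 mm high and as wide as the tin, flat top), 50 mm diameter, 36 mm high, about 100 g; starts standing on the red tin's lid. Origin: centre of its underside; z up its axis
- yellow_tin: closed round spice tin, steel body, yellow slip lid (lid 14 mm high and as wide as the tin, flat top), 38 mm diameter, 34 mm high, about 70 g; starts standing on the green tin's lid, at the top of the stack. Origin: centre of its underside; z up its axis
- recipe_board: light bamboo board 120 x 60 x 14 mm, about 120 g, black frying pan pictured on its white upper face; lies flat under the stack at the start. Origin: centre of its underside; x along the 120 mm, y along the 60 mm, z out of the picture face. Either short end may go down on the stand
- red_coaster: plain round red silicone coaster, 90 mm diameter, 6 mm thick, lies flat and is fixed to the worktop. Origin: centre of its underside; z up
- green_coaster: plain round green silicone coaster, 90 mm diameter, 6 mm thick, lies flat and is fixed to the worktop. Origin: centre of its underside; z up
- yellow_coaster: plain round yellow silicone coaster, 90 mm diameter, 6 mm thick, lies flat and is fixed to the worktop. Origin: centre of its underside; z up
- recipe_stand: brown wooden stand, fixed; flat face 86 mm wide rises at 20 degrees towards its +x (away from the robot); dark ledge, 14 mm high, 10 mm thick, square to the face across its low end. Origin: at worktop level, below the middle of the ledge; y across the slope, z up. Face and ledge meet at (0, 0, 0.018) m; face is 118 mm long, top 58 mm high. Board home: its origin at (0.056, 0, 0.0385) m
- mug: white mug with a handle, blue inside, 83 mm wide, 94 mm high, stands at the right, a bystander; leave it alone. Origin: at its underside
- egg_timer: round egg timer, dark dome on a white base, 64 mm diameter, 50 mm high, stands at the left, a bystander; leave it alone. Origin: centre of its underside
There are look-alikes about, which are no part of the job. Leave any purple look-alike of the yellow_tin alone.

How it is judged:
At the end, for the whole second after the job is handed in: Each tin upright (0.1 rad), at rest on the coaster of its colour, within 14 mm of its centre; the board flat on the slope (20 degrees within 0.1 rad), picture up, lower short end within about 10 mm of the ledge, within 15 mm of the middle across, straight within 0.17 rad, at rest (horizontal distance between red_tin and red_coaster below 0.014 m and z of red_tin in the frame of red_coaster between 0.003 and 0.01 m and angle between each of red_tin, green_tin, yellow_tin's own z axis and vertical below 0.1 rad and linear speed of each of red_tin, green_tin, yellow_tin, recipe_board below 0.02 m/s and horizontal distance between green_tin and green_coaster below 0.014 m and z of green_tin in the frame of green_coaster between 0.003 and 0.01 m and horizontal distance between yellow_tin and yellow_coaster below 0.014 m and z of yellow_tin in the frame of yellow_coaster between 0.003 and 0.01 m and x of recipe_board in the frame of recipe_stand between 0.050382 and 0.065882 m and z of recipe_board in the frame of recipe_stand between 0.03252 and 0.04552 m and y of recipe_board in the frame of recipe_stand between -0.015 and 0.015 m and angle between recipe_board's own z axis and vertical between 0.249 and 0.449 rad and angle between the y axis of recipe_board and the y axis of recipe_stand, either way round below 0.17 rad); the robot touches nothing.
It fails at once if a tin is tipped over (more than 0.8 rad) (angle between any of red_tin, green_tin, yellow_tin's own z axis and vertical above 0.8 rad).
It fails at once if the mug or the egg timer is moved more than 20 mm (distance of any of mug, egg_timer from where it was at the start of the episode above 0.02 m).
It also fails if it takes over 120 s, if anything falls off the work surface, if the arm or the gripper's body presses on something with over 40 N, if the wrist force passes 120 N, or if a joint passes its speed limit or range.

ROBOT

A 6-joint arm with a two-finger parallel gripper is mounted at the origin on a cart in front of the work surface, level with it; the furniture and walls round the work are solid. World frame = base frame: x ahead of the robot, y to its left, z up, the work surface at z = 0. Lengths are in m, angles in rad, forces in N, time in s.
With the tool pointing down it reaches from about 0.375 to 0.9 m from the base axis. Payload 3.1 kg.
Tool frame: the origin (TCP) lies between the finger pads; the fingertips stand manip.finger_overhang ahead of it and the grasp point (between the pads) lies 5 mm behind it (manip.finger_overhang is the distance from the TCP to the fingertips, in m); z points along the fingers, y is the line along which they close (so a half turn about z gives the same grasp; the last joint's range is limited). The gripper opens to 85 mm and grips with 20 to 120 N. Pads are 22 mm wide; open, the fingers measure 114 mm over their backs; the gripper's body (76 mm by 85 mm) begins 54 mm behind the grasp point. The pads swing forward as they close: fully open they stand 13 mm farther back than shut.
Start: joints at [-1.48, 0.527, 1.433, -0, 1.181, -0.178], TCP at [0.167, -0.602, 0.245] pointing down, gripper open.
Joint ranges: [-3.08, 3.08], [-0.75, 2.2], [0.22, 2.44], [-1.43, 4.57], [0, 2.65], [-2.85, 2.85]. Speed limits (rad/s): [2.79, 2.79, 3.14, 3.14, 3.14, 3.14].

INTERFACE

Orientations are given as a unit quaternion [x, y, z, w].
In Python, from station import manip gives the robot as it stands.
- The arm moves only by the tool drive_tool, never from a script. Its argument "plan" is a list of rows, each a list of 7 numbers: the shift along the tool's x, y, z in m, then the turn, a rotation vector about the tool's x, y, z in degrees, then the opening, from -1 (shut) to 1 (fully open). In form: [[x, y, z, wx, wy, wz, gripper], ...]. A call has 1 to 10 rows; each row shifts and turns the commanded pose from where the row before left it, along the tool's axes as they then stand; what a row does not reach is not made up. A row lasts 1/10 s, in which the tool goes at most 50 mm and 8.59 degrees, less where a joint would pass 70% of its speed; a pose out of reach is approached as far as the arm can. A call is refused whole if a number of a shift passes 0.05 or a number of a turn 8.59, either way. A call with a gripper value outside its range is refused whole. The fingers move at their own pace and stop on an object; "newtons" is the grip in N (left out, the last holds). Time passes only in rows, so rows that do not move let the fingers close. It gives the time, the measured TCP pose, the force, the opening and the grip force at its end, in the units of the state.
- manip.sense(): the state, without advancing time (a new reading comes with each control period).
- manip.snapshot(name): name is "scene" or "top" or "wrist"; returns a dict with "image" (400x640x3 uint8, red, green, blue), "z_map" (400x640 float32, m along the optical axis (not along the pixel's ray), 0 where there is no reading), "fov_y" (degrees; the focal length in pixels is half the picture's height over the tangent of half this angle, whatever the lens; pixels are square), "cx", "cy" (the principal point, pixels), "extrinsics" (4x4, takes a point from camera to world coordinates); the wrist camera has in their place "mount" (4x4, takes a point from camera to tool coordinates, whose origin is the TCP and whose axes are the flange's). Camera axes: x right, y up, looking along -z (the intrinsics and any distortion apply to the point x, -y, -z); pixel columns grow to the right and rows downward; lengths in m; the calibration is good to about 2 mm. A picture is of the moment at which its call begins: read the wrist's pose just before it.
- manip.sign_off(): hands the job in; it is judged then, once.
The state is a dict: "t": time; "q": joint angles; "qd": joint speeds; "tau": joint torques, N m; "tcp_pos": TCP position; "tool_rot": TCP orientation; "force": force on the tool from outside, world axes, zero at the start; "ft_torque": the same for the moment, N m; "finger_gap": opening from 0.0 (shut) to 1.0 (fully open); "gripper_force": force on a finger pad.
Only numpy, scipy, OpenCV 4.12 (cv2) and the standard library are available. Lean on these libraries where they do the work, as an engineer would, in place of code of your own. Each camera call takes 0.05 s, during which the arm holds its last target. There are 200 camera calls.

## Working session

There is one attempt and no reset: what is moved stays moved. The work goes in short steps, Python scripts to look and compute and a tool call to move; the robot and the scene stay as the last step left them, time stands still between calls to the robot, and variables do not carry over. Pictures are saved under pics/ and viewed, at most 14 in all, crops included, and the job is handed in when it is done.

Besides the shell and the picture viewer there is one more tool, called after ">>>" by a JSON object that holds its "fn" and its "kwargs". drive_tool: Moves the arm, as the interface text tells. Its arguments: {"type":"object","properties":{"plan":{"type":"array"},"newtons":{"type":"number"}},"required":["plan"]}

```bash
mkdir -p pics; ls; cat > h.py <<'E'
import sys; sys.path.insert(0,'.')
import numpy as np, cv2
from station import manip
from scipy.spatial.transform import Rotation as R
def snap(n,f=None):
    s=manip.sense(); d=manip.snapshot(n)
    if 'mount' in d:
        T=np.eye(4);T[:3,:3]=R.from_quat(s['tool_rot']).as_matrix();T[:3,3]=s['tcp_pos'];d['extrinsics']=T@np.array(d['mount'])
    if f: cv2.imwrite('pics/'+f,d['image'][:,:,::-1])
    return d
def cloud(d):
    z=d['z_map'];h,w=z.shape;f=h/2/np.tan(np.radians(d['fov_y'])/2)
    v,u=np.mgrid[:h,:w]
    P=np.stack([(u-d['cx'])/f*z,-(v-d['cy'])/f*z,-z,np.ones_like(z)],-1)
    W=(P@np.array(d['extrinsics']).T)[...,:3]; W[z==0]=np.nan
    return W
E
python3 - <<'E'
from h import *
for n in('top','scene'):
    d=snap(n,n+'0.png'); np.savez(''+n+'0.npz',W=cloud(d),I=d['image'])
    print({k:v for k,v in d.items() if k not in('image','z_map')})
s=manip.sense();print(s,manip.finger_overhang)
E
```

```text
pics
{'fov_y': 46.30176024122516, 'cx': 320.2424381509084, 'cy': 204.82246184324612, 'extrinsics': array([[ 0.1168303 ,  0.78767926, -0.60490665, -0.71177608],
       [-0.99305755,  0.08425558, -0.08208348, -0.16670239],
       [-0.01368869,  0.61029696,  0.79205444,  1.53967565],
       [ 0.        ,  0.        ,  0.        ,  1.        ]])}
{'fov_y': 47.70465793936412, 'cx': 320.1511618011322, 'cy': 195.75798718008295, 'extrinsics': array([[-0.76693687,  0.34750614, -0.53948801, -0.41037009],
       [-0.64139156, -0.44209607,  0.62703105,  0.9519681 ],
       [-0.02060839,  0.82691629,  0.56194728,  0.94800165],
       [ 0.        ,  0.        ,  0.        ,  1.        ]])}
{'t': 0.1, 'q': array([-1.47953864e+00,  5.28386017e-01,  1.43380128e+00,  2.17296319e-05,
        1.18144546e+00, -1.78533827e-01]), 'qd': array([-1.02832174e-03, -2.18446422e-03, -3.35052014e-03,  3.23694569e-05,
        4.27289040e-04,  1.69515607e-03]), 'tau': array([-2.76262372e-04, -4.43304849e+01, -1.78586107e+01, -2.74782797e-04,
        3.88770743e-03,  1.87336849e-05]), 'tcp_pos': array([ 0.1665357 , -0.60173811,  0.24441498]), 'tool_rot': array([ 9.90915396e-01,  1.34482851e-01,  5.45368997e-05, -1.01864395e-03]), 'force': array([-0.30894297, -0.01825241,  0.24813235]), 'ft_torque': array([-0.05455447, -0.03740662,  0.03037823]), 'gripper_force': 0.0, 'finger_gap': 1.0028421700373709} 0.014
```

View pics/top0.png

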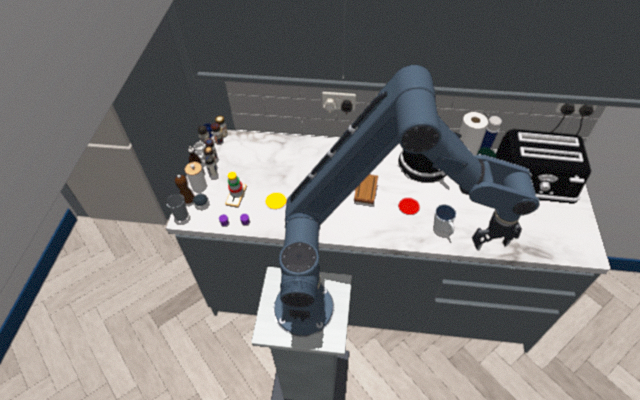

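View pics/scene0.png

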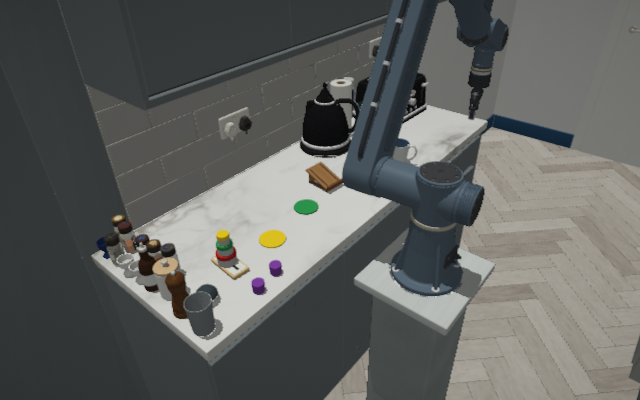

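The top view shows the stack at (235,185), the yellow coaster at (276,201), the stand at (366,189), the red coaster at (409,206) and the mug at (445,220). It also shows the timer at (201,201) and two purple look-alikes at (224,220) and (245,219). The green coaster is hidden by the arm there, but shows in the scene view at (306,207). The tin I want is the yellow-lidded one on top of the stack (scene 223,236). The purple ones are decoys.

```bash
cat > seg.py <<'E'
from h import *
rng={'red':[(0,8),(172,180)],'green':[(45,85)],'yellow':[(24,34)],'purple':[(125,150)]}
def blobs(I,W,mina=25):
    H=cv2.cvtColor(I,cv2.COLOR_RGB2HSV)
    for c,rs in rng.items():
        m=np.zeros(I.shape[:2],bool)
        for a,b in rs: m|=(H[...,0]>=a)&(H[...,0]<=b)
        m&=(H[...,1]>150)&(H[...,2]>60)
        n,L,S,C=cv2.connectedComponentsWithStats(m.astype(np.uint8))
        for i in range(1,n):
            if S[i,4]<mina: continue
            k=(L==i)&np.isfinite(W[...,2]); P=W[k]
            zt=np.percentile(P[:,2],90)
            Q=P[abs(P[:,2]-zt)<.006]
            lo,hi=np.percentile(Q,[2,98],axis=0)
            print(c,S[i,:5],C[i].round(),'mid',((lo+hi)/2).round(4),'ext',(hi-lo).round(3))
E
python3 - <<'E'
from seg import *
for n in('top','scene'):
    D=np.load(n+'0.npz');print(n);blobs(D['I'],D['W'])
D=np.load('top0.npz');I,W=D['I'],D['W']
for nm,(u,v) in dict(stand=(366,189),mug=(445,220),timer=(201,201),board=(234,203)).items(): print(nm,W[v,u].round(3))
a=cv2.resize(I[165:230,190:290],None,fx=8,fy=8,interpolation=2)
cv2.imwrite('pics/c1.png',a[:,:,::-1])
D=np.load('scene0.npz');I=D['I']
a=cv2.resize(I[145:325,180:380],None,fx=4,fy=3.3,interpolation=2)
a=cv2.resize(I[145:305,190:360],None,fx=3.7,fy=3.7,interpolation=2);cv2.imwrite('pics/c2.png',a[:,:,::-1])
E
```

```text
top
red [229 183  13  10  41] [236. 189.] mid [0.4712 0.3471 0.061 ] ext [0.033 0.049 0.007]
red [399 198  20  16 255] [409. 206.] mid [ 0.4887 -0.369   0.0123] ext [0.072 0.069 0.008]
yellow [228 172   8   7  42] [232. 175.] mid [0.4797 0.3513 0.1305] ext [0.024 0.028 0.008]
yellow [266 193  20  16 255] [275. 200.] mid [0.4606 0.1807 0.0116] ext [0.076 0.075 0.009]
purple [220 215   7  10  55] [223. 220.] mid [0.3292 0.3662 0.0376] ext [0.027 0.024 0.008]
purple [241 215   7   9  54] [244. 219.] mid [0.3395 0.2826 0.038 ] ext [0.029 0.025 0.007]
scene
red [216 248  20  13  94] [226. 256.] mid [0.4772 0.3599 0.0532] ext [0.047 0.051 0.007]
green [294 200  24  14 254] [305. 207.] mid [ 0.4918 -0.0148  0.0058] ext [0.074 0.074 0.007]
green [216 242  16   9  62] [224. 247.] mid [0.4756 0.363  0.0886] ext [0.036 0.035 0.007]
yellow [217 230  12  11 107] [222. 235.] mid [0.4786 0.3581 0.1232] ext [0.033 0.031 0.007]
yellow [259 230  27  18 365] [272. 239.] mid [0.4591 0.1872 0.0059] ext [0.08  0.074 0.007]
purple [270 261  11  15 132] [275. 268.] mid [0.3397 0.2918 0.0329] ext [0.029 0.029 0.007]
purple [252 279  12  15 153] [258. 286.] mid [0.3267 0.3742 0.033 ] ext [0.032 0.029 0.007]
stand [ 0.544 -0.191  0.031]
mug [ 0.43  -0.514  0.015]
timer [0.394 0.472 0.05 ]
board [0.422 0.347 0.017]
```

View pics/c2.png

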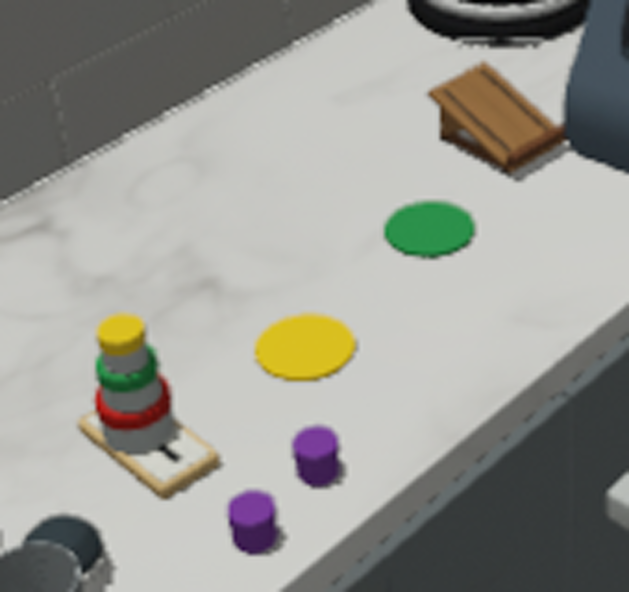

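The crop confirms the stack order: yellow on green on red on the board. The purple decoys sit at crop (317,455) and (252,520), and the stand's ledge faces the robot. Next I'll move over to look with the wrist camera.

```bash
cat >> h.py <<'E'
def go(p,yaw=None,pitch=0,maxstep=.05):
    """print tool-frame shift and turn to reach world p with yaw of tool x (deg), and row count"""
    s=manip.sense(); r=R.from_quat(s['tool_rot'])
    d=r.inv().apply(np.array(p)-s['tcp_pos'])
    out=dict(tcp=s['tcp_pos'].round(4),shift=d.round(4),rows=round(np.linalg.norm(d)/maxstep,2))
    if yaw is not None:
        t=R.from_euler('ZY',[yaw,pitch],degrees=True)*R.from_euler('x',180,degrees=True)
        out['turn']=np.degrees((r.inv()*t).as_rotvec()).round(2)
    print(out)
E
python3 - <<'E'
from h import *
d=snap('wrist');print(np.array(d['mount']).round(3),d['fov_y'])
go([.42,-.13,.33],0)
E
```

```text
[[ 0.001  0.956  0.292  0.074]
 [ 1.    -0.001 -0.     0.   ]
 [-0.     0.292 -0.956 -0.13 ]
 [ 0.     0.     0.     1.   ]] 66.36788695418736
{'tcp': array([ 0.1666, -0.6018,  0.2445]), 'shift': array([ 0.3701, -0.3874, -0.0847]), 'rows': np.float64(10.85), 'turn': array([-0.1 , -0.  , 15.46])}
```

>>> {"fn": "drive_tool", "kwargs": {"plan": [[0.031,-0.032,-0.01,0,0,0,1],[0.031,-0.032,-0.01,0,0,0,1],[0.031,-0.032,-0.01,0,0,0,1],[0.031,-0.032,-0.01,0,0,0,1],[0.031,-0.032,-0.01,0,0,0,1],[0.031,-0.032,-0.008,0,0,0,1],[0.031,-0.032,-0.008,0,0,0,1],[0.031,-0.032,-0.008,0,0,0,1],[0.031,-0.032,-0.005,0,0,0,1],[0.031,-0.032,-0.005,0,0,0,1]]}}

```text
t: 1.15
tcp_pos: [0.3805, -0.2096, 0.3296]
tool_rot: [0.991, 0.134, 0.0, 0.0]
force: [0.8, -0.1, 0.6]
finger_gap: 0.999
gripper_force: 0.0
```

>>> {"fn": "drive_tool", "kwargs": {"plan": [[0.03,-0.034,0,0,0,0,1],[0.03,-0.033,0,0,0,0,1],[0,0,0,0,0,7.7,1],[0,0,0,0,0,7.7,1],[0,0,0,0,0,0,1]]}}

```text
t: 1.65
tcp_pos: [0.4201, -0.13, 0.3292]
tool_rot: [1.0, 0.001, -0.0, -0.0]
force: [0.9, 0.8, 0.4]
finger_gap: 1.002
gripper_force: 0.0
```

```bash
python3 - <<'E'
from seg import *
for n in('wrist','top'):
    d=snap(n,n+'1.png');W=cloud(d);np.savez(n+'1.npz',W=W,I=d['image']);print(n);blobs(d['image'],W)
go([.42,.27,.33],0)
E
```

```text
wrist
red [ 456   82   62   63 2976] [487. 113.] mid [ 0.4938 -0.3683  0.0074] ext [0.076 0.076 0.004]
top
red [399 198  20  16 253] [409. 206.] mid [ 0.4901 -0.3706  0.0123] ext [0.074 0.074 0.009]
green [316 192  19  15 224] [325. 199.] mid [ 0.4918 -0.0229  0.0127] ext [0.071 0.07  0.01 ]
yellow [271 193  15  16 200] [277. 200.] mid [0.4602 0.1694 0.0137] ext [0.074 0.056 0.008]
purple [220 215   6  10  45] [223. 219.] mid [0.3296 0.3696 0.0374] ext [0.024 0.019 0.01 ]
{'tcp': array([ 0.4199, -0.1307,  0.3292]), 'shift': array([ 0.0016, -0.4007, -0.0007]), 'rows': np.float64(8.01), 'turn': array([-0.01,  0.02,  0.21])}
```

View pics/wrist1.png

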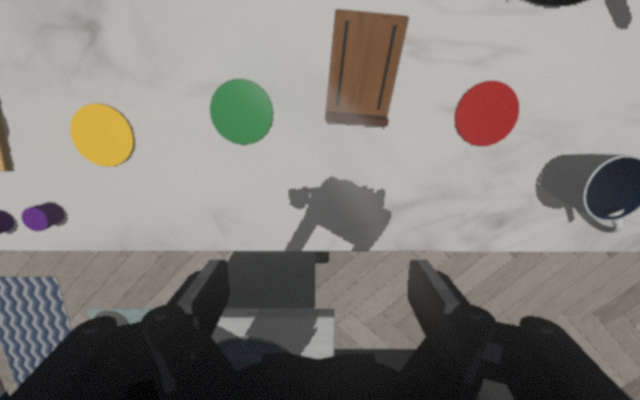

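The wrist view shows the yellow coaster at (102,134), green at (241,111) and red at (487,113). The stand runs from (371,12) down to the ledge at (357,121), and the mug is at (615,190).

```bash
sed -i 's/>150)/>110)/; s/(24,34)/(20,34)/' seg.py; cat > ex.py <<'E'
from seg import *
D=np.load('wrist1.npz');W,I=D['W'],D['I']
blobs(I,W,200)
H=cv2.cvtColor(I,cv2.COLOR_RGB2HSV)
m=(H[...,0]<22)&(H[...,1]>80);m[:,:300]=0;m[:,420:]=0;m[140:]=0
P=W[m&np.isfinite(W[...,2])&(W[...,2]>.012)]
print('stand n',len(P),P.min(0).round(3),P.max(0).round(3))
# face: slope plane by iterative lsq
Q=P
for _ in range(8):
    A=np.c_[Q[:,:2],np.ones(len(Q))];c=np.linalg.lstsq(A,Q[:,2],rcond=None)[0]
    Q=P[abs(P@np.r_[c[:2],-1]+c[2])<.003]
print('plane',c.round(4),'tilt',np.degrees(np.arctan(np.hypot(*c[:2]))).round(2),'yaw',np.degrees(np.arctan2(c[1],c[0])).round(2),len(Q))
r=cv2.minAreaRect(Q[:,:2].astype(np.float32));b=cv2.boxPoints(r);print('face rect',r,b.round(4))
r=cv2.minAreaRect(P[:,:2].astype(np.float32));print('all rect',r)
w=W[150:240,150:280].reshape(-1,3);print('table z',np.nanmedian(w,0).round(4))
for u,v in [(326,123),(388,125),(328,113),(390,116),(337,10),(408,17),(371,12),(357,118)]: print((u,v),W[v,u].round(4))
E
python3 ex.py
python3 -c "
import cv2;a=cv2.imread('pics/wrist1.png')[0:140,290:450];cv2.imwrite('pics/c3.png',cv2.resize(a,None,fx=4.2,fy=4.2,interpolation=2))"
```

```text
red [ 456   82   62   64 3116] [487. 113.] mid [ 0.4937 -0.3682  0.0074] ext [0.078 0.078 0.004]
green [ 212   82   58   61 2237] [237. 116.] mid [ 0.4917 -0.0187  0.0073] ext [0.071 0.07  0.004]
yellow [  71  104   63   62 3030] [102. 135.] mid [0.4622 0.1815 0.0071] ext [0.078 0.08  0.004]
purple [ 23 208  25  22 419] [ 35. 218.] mid [0.3444 0.2848 0.035 ] ext [0.03  0.031 0.004]
stand n 5980 [ 0.48  -0.232  0.018] [ 0.607 -0.145  0.061]
plane [ 0.3606 -0.0298 -0.1639] tilt 19.89 yaw -4.72 5898
face rect ((0.5483002662658691, -0.1870334893465042), (0.08280345797538757, 0.11218685656785965), 85.3551025390625) [[ 0.489  -0.2238]
 [ 0.6009 -0.2328]
 [ 0.6076 -0.1503]
 [ 0.4957 -0.1412]]
all rect ((0.5436851978302002, -0.18665853142738342), (0.08280345797538757, 0.12199663370847702), 85.3551025390625)
table z [0.3726 0.0296 0.0013]
(326, 123) [ 0.4802 -0.1416  0.0017]
(388, 125) [ 0.4777 -0.2312  0.0025]
(328, 113) [ 0.494  -0.1436  0.0254]
(390, 116) [ 4.902e-01 -2.336e-01  4.000e-04]
(337, 10) [ 0.6069 -0.1514  0.0585]
(408, 17) [ 0.6004 -0.2336  0.0573]
(371, 12) [ 0.621  -0.1992  0.0007]
(357, 118) [ 0.4878 -0.1823  0.0324]
```

View pics/c3.png

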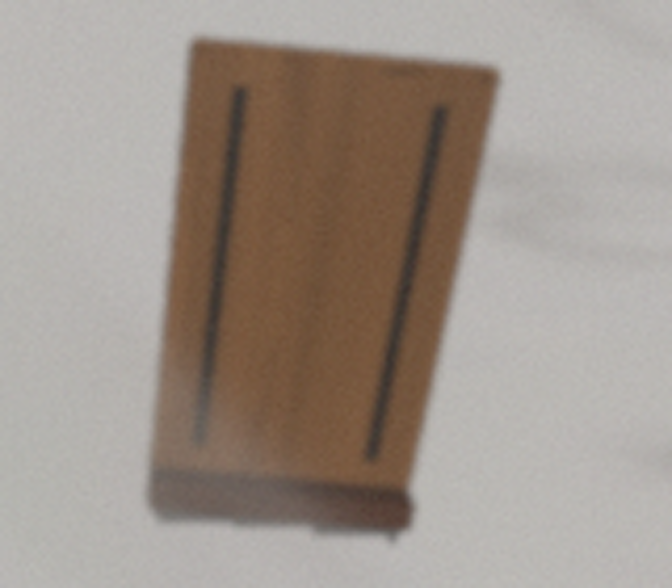

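>>> {"fn": "drive_tool", "kwargs": {"plan": [[0,-0.047,0,0,0,0,1],[0,-0.047,0,0,0,0,1],[0,-0.047,0,0,0,0,1],[0,-0.047,0,0,0,0,1],[0,-0.047,0,0,0,0,1],[0,-0.047,0,0,0,0,1],[0,-0.047,0,0,0,0,1],[-0.02,-0.046,0,0,0,0,1],[-0.02,-0.046,0,0,0,0,1],[0,0,0,0,0,0,1]]}}

```text
t: 2.75
tcp_pos: [0.377, 0.2941, 0.3292]
tool_rot: [1.0, 0.005, -0.001, -0.001]
force: [-0.5, 0.5, -0.2]
finger_gap: 1.001
gripper_force: 0.0
```

```bash
python3 - <<'E'
from seg import *
d=snap('wrist','wrist2.png');W=cloud(d);np.savez('wrist2.npz',W=W,I=d['image']);blobs(d['image'],W,60)
print(manip.sense()['tcp_pos'])
E
```

```text
green [ 517   48   64   67 3299] [548.  81.] mid [ 0.4955 -0.02    0.0075] ext [0.075 0.077 0.004]
yellow [ 242   61   35   39 1074] [259.  80.] mid [0.4815 0.3549 0.125 ] ext [0.033 0.032 0.003]
yellow [ 367   72   63   66 3240] [398. 104.] mid [0.4623 0.183  0.0073] ext [0.078 0.079 0.004]
purple [313 180  14  10  92] [319. 185.] mid [0.3535 0.2925 0.0354] ext [0.013 0.017 0.004]
purple [255 188  23  22 408] [266. 199.] mid [0.3315 0.3687 0.0353] ext [0.03  0.029 0.003]
[0.37840522 0.29179159 0.32910304]
```

View pics/wrist2.png

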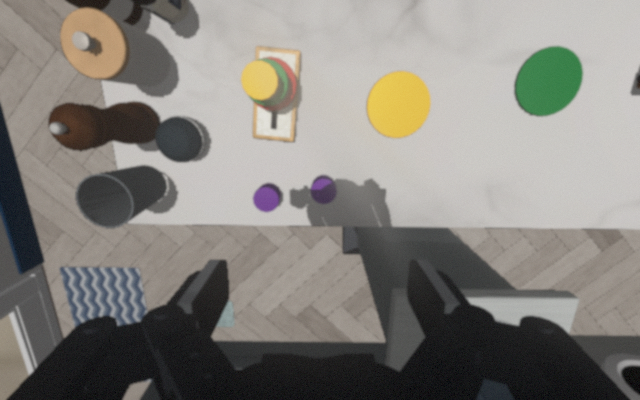

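The wrist view shows the yellow tin on top at (260,80), directly on the stack. The board below spans (255,47) to (297,140), the yellow coaster is at (398,104), the timer at (180,139), and the purple decoys are at (267,198) and (322,189). I'll go for the yellow lid.

```bash
python3 - <<'E'
from h import *
go([.4815,.3549,.20],0)
E
```

```text
{'tcp': array([0.3784, 0.2918, 0.3291]), 'shift': array([ 0.1037, -0.0623,  0.129 ]), 'rows': np.float64(3.54), 'turn': array([0.01, 0.03, 0.47])}
```

>>> {"fn": "drive_tool", "kwargs": {"plan": [[0.02,-0.012,0.02,0,0,0.47,1],[0.021,-0.0125,0.027,0,0,0,1],[0.021,-0.0125,0.027,0,0,0,1],[0.021,-0.0125,0.027,0,0,0,1],[0.021,-0.0125,0.027,0,0,0,1],[0,0,0,0,0,0,1],[0,0,0,0,0,0,1]]}}

```text
t: 3.5
tcp_pos: [0.4846, 0.3494, 0.2005]
tool_rot: [1.0, -0.004, -0.001, 0.001]
force: [-0.1, -0.7, -0.6]
finger_gap: 1.0
gripper_force: 0.0
```

```bash
python3 - <<'E'
from seg import *
d=snap('wrist','wrist3.png');W=cloud(d);blobs(d['image'],W,60);np.savez('wrist3.npz',W=W,I=d['image'])
go([.4815,.3549,.112],0)
E
```

```text
red [281 163  64  36 728] [312. 176.] mid [0.5004 0.3544 0.0549] ext [0.027 0.056 0.004]
green [619 144  21  65 964] [631. 179.] mid [0.4888 0.01   0.0072] ext [0.061 0.027 0.003]
green [283 181  54  31 442] [306. 191.] mid [0.496  0.3569 0.0913] ext [0.021 0.04  0.003]
yellow [ 428  163   81   77 4853] [468. 201.] mid [0.4635 0.1838 0.0073] ext [0.079 0.079 0.003]
yellow [ 284  196   52   52 2135] [309. 222.] mid [0.4833 0.3555 0.1246] ext [0.033 0.033 0.004]
purple [359 296  31  29 709] [374. 310.] mid [0.3451 0.287  0.0349] ext [0.033 0.032 0.004]
purple [286 308  30  26 622] [301. 320.] mid [0.3324 0.3698 0.0353] ext [0.031 0.03  0.003]
{'tcp': array([0.4845, 0.3498, 0.2016]), 'shift': array([-0.0029, -0.0051,  0.0896]), 'rows': np.float64(1.8), 'turn': array([ 0.03,  0.04, -0.48])}
```

View pics/wrist3.png

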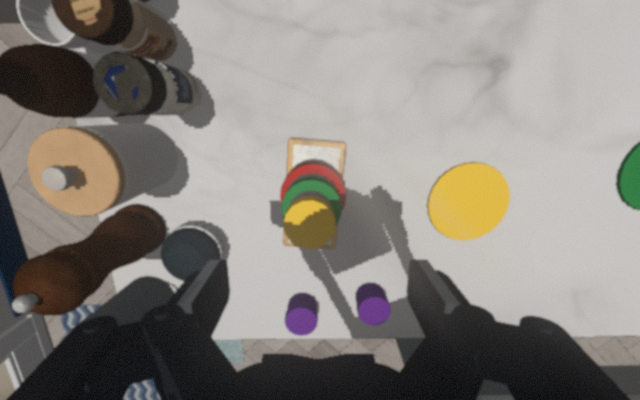

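The wrist view shows the yellow lid at (310,222), above green at (312,195) and red at (313,178), midway between the fingers. I'll descend and grip.

>>> {"fn": "drive_tool", "kwargs": {"plan": [[-0.0015,-0.006,0.02,0,0,0,1],[0,0,0.025,0,0,0,1],[0,0,0.025,0,0,0,1],[0,0,0.02,0,0,0,1],[0,0,0,0,0,0,1],[0,0,0,0,0,0,1]]}}

```text
t: 4.15
tcp_pos: [0.483, 0.3571, 0.113]
tool_rot: [1.0, -0.004, 0.001, -0.0]
force: [0.3, -0.2, -0.7]
finger_gap: 0.998
gripper_force: 0.0
```

```bash
python3 - <<'E'
from h import *
go([.483,.3555,.112],0)
E
```

```text
{'tcp': array([0.483 , 0.3571, 0.113 ]), 'shift': array([-0.    ,  0.0016,  0.001 ]), 'rows': np.float64(0.04), 'turn': array([-0.04, -0.09, -0.42])}
```

>>> {"fn": "drive_tool", "kwargs": {"plan": [[0,0.0015,0,0,0,0,0.3],[0,0,0,0,0,0,0.1],[0,0,0,0,0,0,-0.1],[0,0,0,0,0,0,-0.3],[0,0,0,0,0,0,-0.5],[0,0,0,0,0,0,-1],[0,0,0,0,0,0,-1],[0,0,0,0,0,0,-1]], "newtons": 35}}

```text
t: 4.95
tcp_pos: [0.4832, 0.3559, 0.1124]
tool_rot: [1.0, -0.003, 0.001, -0.0]
force: [-0.9, -1.0, 5.9]
finger_gap: 0.43
gripper_force: 34.7
```

>>> {"fn": "drive_tool", "kwargs": {"plan": [[0,0,-0.01,0,0,0,-1],[0,0,-0.025,0,0,0,-1],[0,0,-0.025,0,0,0,-1],[0,0,0,0,0,0,-1]]}}

```text
t: 5.35
tcp_pos: [0.4848, 0.3571, 0.1749]
tool_rot: [1.0, -0.003, 0.003, -0.002]
force: [-0.0, -0.0, 0.4]
finger_gap: 0.428
gripper_force: 35.2
```

```bash
python3 - <<'E'
from seg import *
d=snap('wrist','wrist4.png');W=cloud(d);blobs(d['image'],W,60)
go([.4635,.184,.15],0)
E
```

```text
red [287 170  70  43 835] [320. 184.] mid [0.4991 0.3548 0.0549] ext [0.03  0.056 0.003]
green [290 189  56  34 971] [314. 203.] mid [0.4955 0.3585 0.0912] ext [0.021 0.036 0.003]
yellow [ 445  169   88   83 5646] [489. 210.] mid [0.4633 0.1839 0.0072] ext [0.079 0.079 0.003]
yellow [ 276  242   85   85 5664] [318. 284.] mid [0.4853 0.357  0.1862] ext [0.033 0.033 0.005]
purple [291 325  33  28 704] [307. 338.] mid [0.3311 0.3695 0.035 ] ext [0.03  0.031 0.003]
{'tcp': array([0.4837, 0.3565, 0.1731]), 'shift': array([-0.0191,  0.1727,  0.0227]), 'rows': np.float64(3.5), 'turn': array([-0.11, -0.22, -0.41])}
```

View pics/wrist4.png

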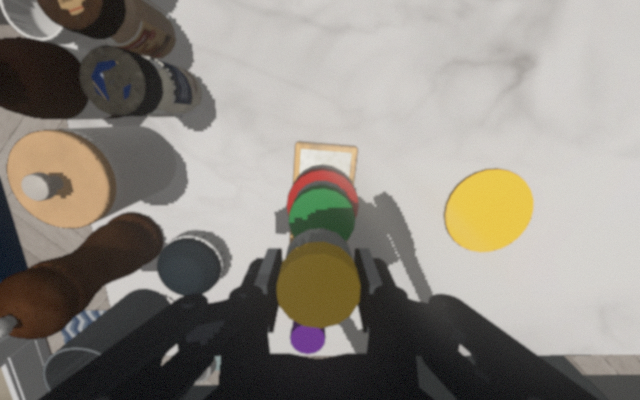

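The yellow tin is held at (318,284), and green and red are still standing behind it. Next I'll carry it to its coaster.

>>> {"fn": "drive_tool", "kwargs": {"plan": [[-0.001,0.01,0,0,0,0,-1],[-0.003,0.025,0,0,0,0,-1],[-0.003,0.03,0,0,0,0,-1],[-0.004,0.035,0,0,0,0,-1],[-0.003,0.035,0,0,0,0,-1],[-0.003,0.025,0,0,0,0,-1],[-0.003,0.012,0,0,0,0,-1],[0,0,0.02,0,0,0,-1],[0,0,0,0,0,0,-1],[0,0,0,0,0,0,-1]]}}

```text
t: 6.4
tcp_pos: [0.4608, 0.1841, 0.1507]
tool_rot: [1.0, -0.003, -0.001, 0.0]
force: [0.1, 0.1, -0.7]
finger_gap: 0.431
gripper_force: 35.3
```

```bash
python3 - <<'E'
from h import *
go([.4625,.184,.032],0)
E
```

```text
{'tcp': array([0.4608, 0.1841, 0.1507]), 'shift': array([1.900e-03, 1.000e-04, 1.187e-01]), 'rows': np.float64(2.37), 'turn': array([ 0.01,  0.12, -0.4 ])}
```

>>> {"fn": "drive_tool", "kwargs": {"plan": [[0.001,0,0.015,0,0,0,-1],[0.001,0,0.03,0,0,0,-1],[0,0,0.03,0,0,0,-1],[0,0,0.02,0,0,0,-1],[0,0,0.012,0,0,0,-1],[0,0,0.008,0,0,0,-1],[0,0,0.003,0,0,0,-1],[0,0,0,0,0,0,-1],[0,0,0,0,0,0,-1]]}}

```text
t: 7.3
tcp_pos: [0.464, 0.1841, 0.034]
tool_rot: [1.0, -0.004, 0.001, -0.0]
force: [1.1, 0.5, -1.8]
finger_gap: 0.426
gripper_force: 35.3
```

>>> {"fn": "drive_tool", "kwargs": {"plan": [[-0.001,0,0.002,0,0,0,-1],[0,0,0.002,0,0,0,-1],[0,0,0,0,0,0,-1]]}}

```text
t: 7.6
tcp_pos: [0.4623, 0.184, 0.0294]
tool_rot: [1.0, -0.004, -0.0, -0.0]
force: [-0.3, -0.3, -1.4]
finger_gap: 0.43
gripper_force: 35.3
```

>>> {"fn": "drive_tool", "kwargs": {"plan": [[0,0,0.0015,0,0,0,-1],[0,0,0,0,0,0,-1],[0,0,0,0,0,0,0.2],[0,0,0,0,0,0,1],[0,0,0,0,0,0,1],[0,0,0,0,0,0,1],[0,0,-0.015,0,0,0,1],[0,0,-0.03,0,0,0,1],[0,0,-0.04,0,0,0,1],[0,0,-0.04,0,0,0,1]]}}

```text
t: 8.6
tcp_pos: [0.4618, 0.1838, 0.1536]
tool_rot: [1.0, -0.004, -0.001, 0.0]
force: [1.2, 0.3, -0.5]
finger_gap: 1.0
gripper_force: 0.0
```

>>> {"fn": "drive_tool", "kwargs": {"plan": [[0,0,-0.02,0,0,0,1],[0,0,0,0,0,0,1],[0,0,0,0,0,0,1]]}}

```text
t: 8.9
tcp_pos: [0.4622, 0.184, 0.1729]
tool_rot: [1.0, -0.004, 0.0, -0.0]
force: [-0.0, 0.7, -0.4]
finger_gap: 1.001
gripper_force: 0.0
```

```bash
python3 - <<'E'
from seg import *
d=snap('wrist','wrist5.png');W=cloud(d);blobs(d['image'],W,60)
go([.485,.357,.175],0)
E
```

```text
red [  81  143   75   73 1459] [130. 169.] mid [0.4855 0.3462 0.0536] ext [0.055 0.045 0.006]
green [ 484  110   93   90 6405] [530. 154.] mid [ 0.4959 -0.0199  0.0073] ext [0.077 0.078 0.003]
green [  45  159   70   65 3447] [ 80. 191.] mid [0.4838 0.3536 0.0911] ext [0.043 0.043 0.003]
yellow [ 275  147   88   85 5826] [318. 189.] mid [0.4619 0.1841 0.0405] ext [0.034 0.033 0.004]
purple [217 300  20  25 272] [228. 313.] mid [0.3417 0.2779 0.0351] ext [0.026 0.018 0.002]
purple [123 305  26  20 324] [134. 315.] mid [0.3391 0.373  0.035 ] ext [0.019 0.025 0.003]
{'tcp': array([0.4616, 0.1839, 0.1721]), 'shift': array([ 0.0221, -0.1733, -0.003 ]), 'rows': np.float64(3.49), 'turn': array([ 0.01,  0.09, -0.41])}
```

The yellow tin stands centred on its coaster. Green is next.

>>> {"fn": "drive_tool", "kwargs": {"plan": [[0.002,-0.015,0,0,0,0,1],[0.003,-0.03,0,0,0,0,1],[0.004,-0.035,0,0,0,0,1],[0.004,-0.035,0,0,0,0,1],[0.004,-0.03,0,0,0,0,1],[0.004,-0.02,0,0,0,0,1],[0.001,-0.006,0,0,0,0,1],[0,0,0,0,0,0,1],[0,0,0,0,0,0,1]]}}

```text
t: 9.85
tcp_pos: [0.4848, 0.3541, 0.1719]
tool_rot: [1.0, -0.004, -0.001, 0.001]
force: [-0.2, -0.2, 0.3]
finger_gap: 1.002
gripper_force: 0.0
```

```bash
python3 - <<'E'
from seg import *
d=snap('wrist','wrist6.png');W=cloud(d);blobs(d['image'],W,60)
go([.484,.3555,.075],0)
E
```

```text
red [282 169  71  43 863] [315. 183.] mid [0.4995 0.3547 0.0548] ext [0.029 0.055 0.004]
green [ 285  189   58   34 1075] [309. 204.] mid [0.4953 0.3582 0.0912] ext [0.023 0.036 0.003]
yellow [ 442  168   89   83 5388] [487. 209.] mid [0.4622 0.1851 0.0394] ext [0.034 0.034 0.006]
purple [366 311  35  31 752] [382. 325.] mid [0.3465 0.2876 0.0344] ext [0.031 0.032 0.005]
purple [288 324  33  29 741] [304. 338.] mid [0.332  0.3699 0.0351] ext [0.032 0.031 0.003]
{'tcp': array([0.485 , 0.3538, 0.1721]), 'shift': array([-0.0008, -0.0018,  0.0971]), 'rows': np.float64(1.94), 'turn': array([ 0.07,  0.11, -0.45])}
```

>>> {"fn": "drive_tool", "kwargs": {"plan": [[-0.001,-0.001,0.02,0,0,0,1],[0,0,0.03,0,0,0,1],[0,0,0.027,0,0,0,1],[0,0,0.02,0,0,0,1],[0,0,0,0,0,0,1],[0,0,0,0,0,0,1]]}}

```text
t: 10.5
tcp_pos: [0.4848, 0.355, 0.076]
tool_rot: [1.0, -0.004, -0.0, 0.0]
force: [0.1, -1.2, 1.0]
finger_gap: 1.0
gripper_force: 0.0
```

>>> {"fn": "drive_tool", "kwargs": {"plan": [[0,0,0,0,0,0,0.5],[0,0,0,0,0,0,0.35],[0,0,0,0,0,0,0.2],[0,0,0,0,0,0,0],[0,0,0,0,0,0,-0.3],[0,0,0,0,0,0,-1],[0,0,0,0,0,0,-1],[0,0,0,0,0,0,-1]]}}

```text
t: 11.3
tcp_pos: [0.4852, 0.356, 0.0771]
tool_rot: [1.0, -0.003, 0.001, -0.0]
force: [-0.8, -0.9, 5.8]
finger_gap: 0.558
gripper_force: 35.5
```

>>> {"fn": "drive_tool", "kwargs": {"plan": [[0,0,-0.01,0,0,0,-1],[0,0,-0.02,0,0,0,-1],[0,0,-0.02,0,0,0,-1],[0,0,-0.02,0,0,0,-1],[0,0,-0.01,0,0,0,-1],[0,0,0,0,0,0,-1],[0,0,0,0,0,0,-1]]}}

```text
t: 12.0
tcp_pos: [0.4843, 0.3557, 0.1555]
tool_rot: [1.0, -0.004, -0.0, 0.0]
force: [-0.1, 0.3, -0.4]
finger_gap: 0.56
gripper_force: 36.2
```

```bash
python3 - <<'E'
from seg import *
d=snap('wrist','wrist7.png');W=cloud(d);blobs(d['image'],W,60);np.savez('wrist7.npz',W=W,I=d['image'])
go([.4945,-.0195,.15],0)
E
```

```text
red [ 282  172   76   59 3044] [319. 200.] mid [0.4935 0.3548 0.0551] ext [0.039 0.053 0.003]
green [ 264  239  109  102 7700] [320. 294.] mid [0.4835 0.3551 0.1695] ext [0.043 0.042 0.002]
yellow [ 451  171   93   87 5977] [498. 214.] mid [0.4624 0.1851 0.0397] ext [0.034 0.034 0.006]
purple [368 314  12  35 217] [373. 333.] mid [0.4736 0.3318 0.1812] ext [0.002 0.001 0.004]
purple [288 338  35  22 548] [305. 349.] mid [0.3334 0.3695 0.0351] ext [0.021 0.032 0.003]
{'tcp': array([0.484 , 0.3555, 0.155 ]), 'shift': array([0.0132, 0.375 , 0.0052]), 'rows': np.float64(7.5), 'turn': array([ 0.04,  0.09, -0.41])}
```

View pics/wrist7.png

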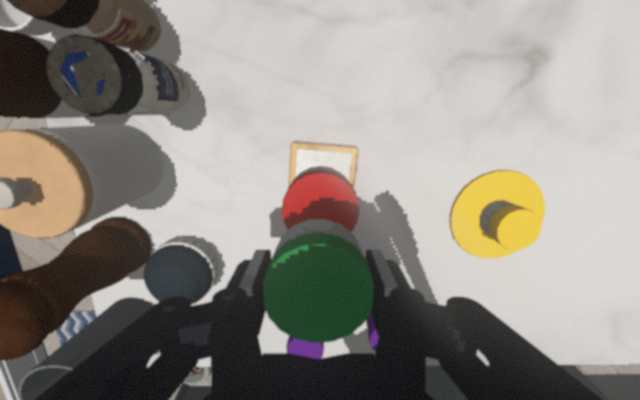

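Green is held at (320,294). The yellow tin is standing upright on its coaster at (515,225), and red is still upright on the board. Next I'll carry green to its coaster.

>>> {"fn": "drive_tool", "kwargs": {"plan": [[0,0.015,0,0,0,0,-1],[0.001,0.035,0,0,0,0,-1],[0.002,0.045,0,0,0,0,-1],[0.002,0.045,0,0,0,0,-1],[0.002,0.045,0,0,0,0,-1],[0.002,0.045,0,0,0,0,-1],[0.002,0.045,0,0,0,0,-1],[0.002,0.045,0,0,0,0,-1],[0.001,0.035,0,0,0,0,-1],[0,0.015,0,0,0,0,-1]]}}

```text
t: 13.05
tcp_pos: [0.4953, -0.0181, 0.1552]
tool_rot: [1.0, -0.005, -0.001, 0.0]
force: [-0.6, 0.2, -0.5]
finger_gap: 0.559
gripper_force: 36.3
```

>>> {"fn": "drive_tool", "kwargs": {"plan": [[0,0.005,0.015,0,0,0,-1],[0,0,0.02,0,0,0,-1],[0,0,0,0,0,0,-1],[0,0,0,0,0,0,-1]]}}

```text
t: 13.45
tcp_pos: [0.495, -0.0195, 0.1203]
tool_rot: [1.0, -0.004, -0.001, -0.0]
force: [-0.0, 0.1, -0.2]
finger_gap: 0.561
gripper_force: 36.4
```

```bash
python3 - <<'E'
from h import *
go([.4957,-.0195,.0335],0)
E
```

```text
{'tcp': array([ 0.495 , -0.0195,  0.1203]), 'shift': array([0.0009, 0.    , 0.0868]), 'rows': np.float64(1.74), 'turn': array([-0.03,  0.14, -0.44])}
```

>>> {"fn": "drive_tool", "kwargs": {"plan": [[0,0,0.015,0,0,0,-1],[0,0,0.025,0,0,0,-1],[0,0,0.02,0,0,0,-1],[0,0,0.015,0,0,0,-1],[0,0,0.01,0,0,0,-1],[0,0,0.002,0,0,0,-1],[0,0,0.002,0,0,0,-1],[0,0,0,0,0,0,-1],[0,0,0,0,0,0,-1]]}}

```text
t: 14.35
tcp_pos: [0.4964, -0.0193, 0.0325]
tool_rot: [1.0, -0.004, 0.001, 0.0]
force: [0.7, 0.1, -1.4]
finger_gap: 0.558
gripper_force: 36.4
```

>>> {"fn": "drive_tool", "kwargs": {"plan": [[0,0,0.0015,0,0,0,-1],[0,0,0.001,0,0,0,-1],[0,0,0,0,0,0,-1]]}}

```text
t: 14.65
tcp_pos: [0.4959, -0.0193, 0.0293]
tool_rot: [1.0, -0.004, 0.0, 0.0]
force: [0.3, 0.3, 0.4]
finger_gap: 0.559
gripper_force: 36.4
```

>>> {"fn": "drive_tool", "kwargs": {"plan": [[0,0,0.0005,0,0,0,-1],[0,0,0,0,0,0,0.3],[0,0,0,0,0,0,1],[0,0,0,0,0,0,1],[0,0,0,0,0,0,1],[0,0,0,0,0,0,1],[0,0,-0.015,0,0,0,1],[0,0,-0.03,0,0,0,1],[0,0,-0.04,0,0,0,1],[0,0,-0.04,0,0,0,1]]}}

```text
t: 15.65
tcp_pos: [0.4953, -0.0191, 0.1546]
tool_rot: [1.0, -0.004, -0.001, -0.0]
force: [0.9, -0.1, 0.1]
finger_gap: 0.999
gripper_force: 0.0
```

>>> {"fn": "drive_tool", "kwargs": {"plan": [[0,-0.02,-0.02,0,0,0,1],[0,-0.04,0,0,0,0,1],[-0.001,-0.05,0,0,0,0,1],[-0.001,-0.05,0,0,0,0,1],[-0.002,-0.05,0,0,0,0,1],[-0.002,-0.05,0,0,0,0,1],[-0.002,-0.05,0,0,0,0,1],[-0.002,-0.04,0,0,0,0,1],[-0.002,-0.02,0,0,0,0,1],[0,0,0,0,0,0,1]]}}

```text
t: 16.65
tcp_pos: [0.4858, 0.3535, 0.1736]
tool_rot: [1.0, -0.001, 0.0, -0.0]
force: [-0.1, -0.4, -0.0]
finger_gap: 1.001
gripper_force: 0.0
```

>>> {"fn": "drive_tool", "kwargs": {"plan": [[0,0,0,0,0,0,1],[0,0,0,0,0,0,1]]}}

```text
t: 16.85
tcp_pos: [0.4864, 0.3494, 0.1736]
tool_rot: [1.0, -0.004, -0.0, 0.0]
force: [-0.2, -0.4, 0.5]
finger_gap: 1.001
gripper_force: 0.0
```

```bash
python3 - <<'E'
from seg import *
d=snap('wrist','wrist8.png');W=cloud(d);blobs(d['image'],W,60);np.savez('wrist8.npz',W=W,I=d['image'])
d=snap('top','top8.png');blobs(d['image'],cloud(d))
go([.484,.355,.04],0)
E
```

```text
red [ 277  170   70   70 3760] [312. 205.] mid [0.4855 0.3542 0.0552] ext [0.054 0.052 0.003]
yellow [ 437  169   88   83 5313] [481. 210.] mid [0.4621 0.1852 0.0396] ext [0.034 0.034 0.006]
purple [361 312  35  30 729] [378. 326.] mid [0.347  0.2875 0.0348] ext [0.029 0.032 0.003]
purple [284 325  32  29 734] [300. 339.] mid [0.3322 0.3697 0.0352] ext [0.032 0.031 0.003]
red [228 181  14  12 136] [235. 186.] mid [0.4805 0.3501 0.0586] ext [0.054 0.052 0.008]
red [398 198  22  17 275] [409. 206.] mid [ 0.4906 -0.3714  0.0122] ext [0.074 0.074 0.01 ]
green [315 189  20  18 217] [325. 198.] mid [ 0.4921 -0.0223  0.045 ] ext [0.042 0.045 0.01 ]
yellow [265 192  21  17 257] [275. 200.] mid [0.4621 0.18   0.0429] ext [0.036 0.034 0.011]
purple [241 214   8  11  65] [244. 219.] mid [0.3405 0.2822 0.0395] ext [0.03  0.023 0.009]
{'tcp': array([0.4868, 0.3493, 0.1738]), 'shift': array([-0.0028, -0.0058,  0.1338]), 'rows': np.float64(2.68), 'turn': array([ 0.03,  0.03, -0.52])}
```

View pics/wrist8.png

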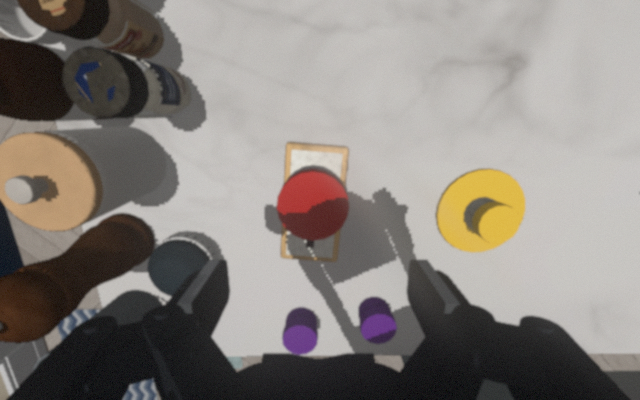

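Green is off the stack and the top camera shows it centred on its coaster. Red is at (312,205) on the board, between the fingers.

>>> {"fn": "drive_tool", "kwargs": {"plan": [[-0.001,-0.005,0.02,0,0,0,1],[0,0,0.03,0,0,0,1],[0,0,0.02,0,0,0,1],[0,0,0.01,0,0,0,1],[0,0,0,0,0,0,1],[0,0,0,0,0,0,1]]}}

```text
t: 17.55
tcp_pos: [0.4864, 0.3555, 0.0944]
tool_rot: [1.0, -0.004, 0.0, -0.0]
force: [-0.1, 0.2, -0.1]
finger_gap: 1.001
gripper_force: 0.0
```

```bash
python3 - <<'E'
from h import *
go([.4855,.3543,.038],0)
E
```

```text
{'tcp': array([0.4864, 0.3555, 0.0944]), 'shift': array([-0.0009,  0.0012,  0.0564]), 'rows': np.float64(1.13), 'turn': array([-0.03, -0.05, -0.46])}
```

>>> {"fn": "drive_tool", "kwargs": {"plan": [[-0.001,0.001,0.015,0,0,0,1],[0,0,0.02,0,0,0,1],[0,0,0.015,0,0,0,1],[0,0,0.007,0,0,0,1],[0,0,0,0,0,0,1],[0,0,0,0,0,0,0.8],[0,0,0,0,0,0,0.6],[0,0,0,0,0,0,0.4],[0,0,0,0,0,0,0.2],[0,0,0,0,0,0,-0.5]]}}

```text
t: 18.55
tcp_pos: [0.4852, 0.3549, 0.038]
tool_rot: [1.0, -0.003, 0.001, -0.0]
force: [-1.4, -1.2, 6.0]
finger_gap: 0.708
gripper_force: 37.9
```

>>> {"fn": "drive_tool", "kwargs": {"plan": [[0,0,0,0,0,0,-1],[0,0,0,0,0,0,-1],[0,0,-0.01,0,0,0,-1],[0,0,-0.02,0,0,0,-1],[0,0,-0.03,0,0,0,-1],[0,0,-0.03,0,0,0,-1],[0,0,-0.03,0,0,0,-1],[0,0,0,0,0,0,-1],[0,0,0,0,0,0,-1]]}}

```text
t: 19.45
tcp_pos: [0.4845, 0.3547, 0.1573]
tool_rot: [1.0, -0.004, 0.0, -0.0]
force: [-0.4, -0.1, -1.7]
finger_gap: 0.706
gripper_force: 38.7
```

```bash
python3 - <<'E'
from seg import *
d=snap('wrist','wrist9.png');W=cloud(d);blobs(d['image'],W,60);np.savez('wrist9.npz',W=W,I=d['image'])
# board: raised points near
m=(W[...,2]>.008)&(W[...,2]<.022)&(abs(W[...,0]-.48)<.1)&(abs(W[...,1]-.355)<.06)
P=W[m][:,:2].astype(np.float32);r=cv2.minAreaRect(P);print(len(P),r,cv2.boxPoints(r).round(4))
go([.49,-.365,.17],0)
E
```

```text
red [  246   221   144   135 15015] [318. 289.] mid [0.4855 0.3546 0.1739] ext [0.055 0.054 0.003]
yellow [ 449  171   93   87 5905] [496. 214.] mid [0.4624 0.1853 0.0395] ext [0.034 0.034 0.006]
purple [369 318  25  35 508] [382. 337.] mid [0.3459 0.294  0.0348] ext [0.032 0.02  0.004]
4220 ((0.498780757188797, 0.3524918854236603), (0.0600656196475029, 0.06729091703891754), 85.02217864990234) [[0.4627 0.3255]
 [0.5297 0.3197]
 [0.5349 0.3795]
 [0.4679 0.3853]]
{'tcp': array([0.4838, 0.3543, 0.1562]), 'shift': array([ 0.0114,  0.7193, -0.0134]), 'rows': np.float64(14.39), 'turn': array([ 0.04,  0.09, -0.41])}
```

Red is held and still upright. Next I'll carry it at height to the red coaster.

>>> {"fn": "drive_tool", "kwargs": {"plan": [[0,0.015,0,0,0,0,-1],[0,0.03,0,0,0,0,-1],[0,0.045,0,0,0,0,-1],[0,0.045,0,0,0,0,-1],[0,0.045,0,0,0,0,-1],[0,0.045,0,0,0,0,-1],[0.001,0.045,0,0,0,0,-1],[0.001,0.045,0,0,0,0,-1],[0.001,0.045,0,0,0,0,-1],[0.001,0.045,0,0,0,0,-1]]}}

```text
t: 20.5
tcp_pos: [0.4839, -0.0525, 0.1556]
tool_rot: [1.0, -0.004, -0.002, -0.0]
force: [0.6, 0.1, -1.2]
finger_gap: 0.709
gripper_force: 38.7
```

>>> {"fn": "drive_tool", "kwargs": {"plan": [[0.001,0.045,0,0,0,0,-1],[0.001,0.045,0,0,0,0,-1],[0.001,0.045,0,0,0,0,-1],[0.001,0.045,0,0,0,0,-1],[0.001,0.045,0,0,0,0,-1],[0.001,0.045,0,0,0,0,-1],[0.001,0.025,0,0,0,0,-1],[0.001,0.012,0,0,0,0,-1],[0,0,0,0,0,0,-1],[0,0,0,0,0,0,-1]]}}

```text
t: 21.5
tcp_pos: [0.4904, -0.3555, 0.1557]
tool_rot: [1.0, -0.004, -0.001, -0.002]
force: [-0.1, -0.1, -2.1]
finger_gap: 0.711
gripper_force: 38.7
```

```bash
python3 - <<'E'
from seg import *
d=snap('wrist');W=cloud(d);blobs(d['image'],W,60)
go([.4925,-.368,.034],0)
E
```

```text
red [ 287  146   93   78 4728] [333. 180.] mid [ 0.5029 -0.3692  0.0073] ext [0.059 0.08  0.003]
red [  247   220   143   136 15103] [318. 289.] mid [ 0.4914 -0.3556  0.1723] ext [0.055 0.054 0.003]
green [  0 171  15  59 590] [  5. 202.] mid [ 0.4854 -0.0559  0.0068] ext [0.05  0.019 0.003]
{'tcp': array([ 0.4907, -0.3551,  0.156 ]), 'shift': array([0.0021, 0.0132, 0.122 ]), 'rows': np.float64(2.45), 'turn': array([-0.16,  0.13, -0.35])}
```

>>> {"fn": "drive_tool", "kwargs": {"plan": [[0.001,0.007,0,0,0,0,-1],[0.001,0.007,0,0,0,0,-1],[0,0,0.02,0,0,0,-1],[0,0,0.03,0,0,0,-1],[0,0,0.03,0,0,0,-1],[0,0,0.02,0,0,0,-1],[0,0,0.012,0,0,0,-1],[0,0,0.008,0,0,0,-1],[0,0,0,0,0,0,-1],[0,0,0,0,0,0,-1]]}}

```text
t: 22.55
tcp_pos: [0.494, -0.3719, 0.0376]
tool_rot: [1.0, -0.003, 0.001, 0.001]
force: [-0.8, 0.4, -1.8]
finger_gap: 0.707
gripper_force: 38.7
```

>>> {"fn": "drive_tool", "kwargs": {"plan": [[0,0,0.002,0,0,0,-1],[0,0,0,0,0,0,-1],[0,0,0,0,0,0,-1]]}}

```text
t: 22.85
tcp_pos: [0.4936, -0.3716, 0.0354]
tool_rot: [1.0, -0.004, 0.0, 0.0]
force: [-0.4, -0.1, -1.5]
finger_gap: 0.707
gripper_force: 38.7
```

>>> {"fn": "drive_tool", "kwargs": {"plan": [[-0.001,-0.003,0.003,0,0,0,-1],[0,0,0.0015,0,0,0,-1],[0,0,0,0,0,0,-1],[0,0,0,0,0,0,-1]]}}

```text
t: 23.25
tcp_pos: [0.4925, -0.3683, 0.0302]
tool_rot: [1.0, -0.004, -0.0, -0.0]
force: [0.4, 0.7, -1.8]
finger_gap: 0.708
gripper_force: 38.7
```

>>> {"fn": "drive_tool", "kwargs": {"plan": [[0,0,0.0015,0,0,0,-1],[0,0,0,0,0,0,-1],[0,0,0,0,0,0,0.6],[0,0,0,0,0,0,1],[0,0,0,0,0,0,1],[0,0,0,0,0,0,1],[0,0,0,0,0,0,1],[0,0,-0.015,0,0,0,1],[0,0,-0.03,0,0,0,1],[0,0,-0.04,0,0,0,1]]}}

```text
t: 24.25
tcp_pos: [0.4915, -0.3674, 0.1138]
tool_rot: [1.0, -0.004, -0.001, -0.001]
force: [0.1, -0.5, -0.4]
finger_gap: 1.002
gripper_force: 0.0
```

>>> {"fn": "drive_tool", "kwargs": {"plan": [[0,0,-0.04,0,0,0,1],[0,0,-0.02,0,0,0,1],[0,0,0,0,0,0,1],[0,0,0,0,0,0,1]]}}

```text
t: 24.65
tcp_pos: [0.4924, -0.3683, 0.1746]
tool_rot: [1.0, -0.004, 0.0, 0.0]
force: [-0.3, 0.3, 0.1]
finger_gap: 0.999
gripper_force: 0.0
```

```bash
python3 - <<'E'
from seg import *
d=snap('wrist','wrist10.png');W=cloud(d);blobs(d['image'],W,60)
go([.484,.355,.175],-5)
E
```

```text
red [ 275  147   87   87 5392] [317. 190.] mid [ 0.4927 -0.3674  0.0471] ext [0.054 0.053 0.003]
green [  0 165  19  64 827] [  7. 198.] mid [ 0.4871 -0.0534  0.0069] ext [0.056 0.023 0.003]
{'tcp': array([ 0.4919, -0.3678,  0.1734]), 'shift': array([-0.0131, -0.7227, -0.0008]), 'rows': np.float64(14.46), 'turn': array([-0.05,  0.06,  4.59])}
```

Red is centred on its coaster. Next is the board.

>>> {"fn": "drive_tool", "kwargs": {"plan": [[0,-0.02,-0.01,0,0,0,1],[0,-0.05,-0.01,0,0,0,1],[0,-0.05,-0.01,0,0,0,1],[0,-0.05,0,0,0,0,1],[0,-0.05,0,0,0,0,1],[0,-0.05,0,0,0,0,1],[0,-0.05,0,0,0,0,1],[-0.003,-0.05,0,0,0,0,1],[-0.003,-0.05,0,0,0,0,1],[-0.003,-0.05,0,0,0,0,1]]}}

```text
t: 25.7
tcp_pos: [0.4847, 0.1023, 0.2027]
tool_rot: [1.0, -0.003, -0.001, -0.0]
force: [0.7, -0.5, -0.5]
finger_gap: 1.001
gripper_force: 0.0
```

>>> {"fn": "drive_tool", "kwargs": {"plan": [[-0.004,-0.05,0,0,0,0,1],[-0.004,-0.05,0,0,0,0,1],[-0.004,-0.05,0,0,0,0,1],[-0.003,-0.05,0,0,0,0,1],[-0.003,-0.03,0,0,0,0,1],[0,-0.012,0,0,0,0,1],[0,0,0,0,0,4.6,1],[0,0,0,0,0,0,1],[0,0,0,0,0,0,1]]}}

```text
t: 26.6
tcp_pos: [0.4699, 0.3402, 0.2029]
tool_rot: [0.999, -0.043, -0.001, 0.001]
force: [-0.5, 0.3, 0.9]
finger_gap: 1.001
gripper_force: 0.0
```

```bash
cat > bd.py <<'E'
from seg import *
d=snap('wrist','wrist11.png');W=cloud(d)
m=(W[...,2]>.009)&(W[...,2]<.022)&(abs(W[...,0]-.48)<.1)&(abs(W[...,1]-.355)<.06)
P=W[m][:,:2].astype(np.float32);r=cv2.minAreaRect(P);print(len(P),r,cv2.boxPoints(r).round(4),np.median(W[m][:,2]))
go([.484,.353,.1],-5)
E
python3 bd.py
```

```text
6142 ((0.47296014428138733, 0.3549139201641083), (0.06002974882721901, 0.11887627094984055), 84.96772766113281) [[0.4111 0.3302]
 [0.5295 0.3198]
 [0.5348 0.3796]
 [0.4164 0.39  ]] 0.015540713263666184
{'tcp': array([0.4702, 0.3401, 0.2031]), 'shift': array([ 0.0128, -0.0141,  0.1031]), 'rows': np.float64(2.1), 'turn': array([0.05, 0.07, 0.  ])}
```

View pics/wrist11.png

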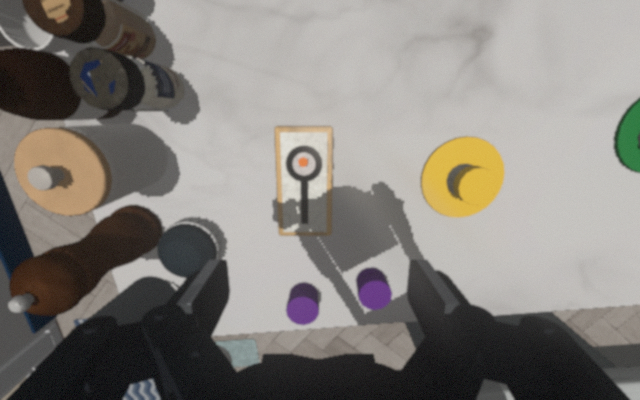

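The board lies picture up, spanning (277,127) to (332,235), centre (0.473, 0.355), yaw -5°. That nearly matches the stand's yaw. I'll grip it across the middle.

>>> {"fn": "drive_tool", "kwargs": {"plan": [[0.001,-0.008,0.03,0,0,0,1],[0,-0.0065,0.04,0,0,0,1],[0,0,0.035,0,0,0,1],[0,0,0.02,0,0,0,1],[0,0,0,0,0,0,1],[0,0,0,0,0,0,1]]}}

```text
t: 27.25
tcp_pos: [0.4732, 0.3548, 0.0786]
tool_rot: [0.999, -0.044, -0.0, 0.0]
force: [1.1, 0.0, 0.6]
finger_gap: 0.999
gripper_force: 0.0
```

```bash
python3 - <<'E'
from h import *
go([.473,.355,.012],-5)
E
```

```text
{'tcp': array([0.4732, 0.3548, 0.0786]), 'shift': array([-0.0002, -0.0002,  0.0666]), 'rows': np.float64(1.33), 'turn': array([ 0.01,  0.02, -0.04])}
```

>>> {"fn": "drive_tool", "kwargs": {"plan": [[0,0,0.02,0,0,0,1],[0,0,0.02,0,0,0,1],[0,0,0.014,0,0,0,1],[0,0,0.008,0,0,0,1],[0,0,0.004,0,0,0,1],[0,0,0,0,0,0,1],[0,0,0,0,0,0,0.8],[0,0,0,0,0,0,0.65],[0,0,0,0,0,0,0.55],[0,0,0,0,0,0,0.45]]}}

```text
t: 28.25
tcp_pos: [0.4731, 0.3555, 0.0128]
tool_rot: [0.999, -0.044, 0.0, -0.0]
force: [0.6, 0.3, 0.5]
finger_gap: 0.723
gripper_force: 0.0
```

>>> {"fn": "drive_tool", "kwargs": {"plan": [[0,0,0,0,0,0,0.3],[0,0,0,0,0,0,-0.5],[0,0,0,0,0,0,-1],[0,0,0,0,0,0,-1]], "newtons": 50}}

```text
t: 28.65
tcp_pos: [0.4731, 0.3554, 0.0132]
tool_rot: [0.999, -0.044, 0.0, -0.0]
force: [-1.0, -0.1, 6.0]
finger_gap: 0.683
gripper_force: 55.1
```

>>> {"fn": "drive_tool", "kwargs": {"plan": [[0,0,-0.01,0,0,0,-1],[0,0,-0.02,0,0,0,-1],[0,0,-0.03,0,0,0,-1],[0,0,-0.04,0,0,0,-1],[0,0,-0.04,0,0,0,-1],[0,0,-0.02,0,0,0,-1],[0,0,0,0,0,0,-1],[0,0,0,0,0,0,-1]]}}

```text
t: 29.45
tcp_pos: [0.4723, 0.3551, 0.1722]
tool_rot: [0.999, -0.044, -0.0, 0.0]
force: [0.1, -0.4, -2.3]
finger_gap: 0.683
gripper_force: 54.3
```

```bash
python3 - <<'E'
from seg import *
s=manip.sense();z0=s['tcp_pos'];print(z0,s['finger_gap'],s['gripper_force'])
d=snap('wrist','wrist12.png');W=cloud(d)
m=(W[...,2]>.14)&(W[...,2]<.195)&(abs(W[...,0]-.48)<.1)&(abs(W[...,1]-.355)<.035)&(W[...,0]>.49)
P=W[m];r=cv2.minAreaRect(P[:,:2].astype(np.float32));print(len(P),r,cv2.boxPoints(r).round(4),np.percentile(P[:,2],[5,50,95]))
A=np.c_[P[:,:2],np.ones(len(P))];print(np.linalg.lstsq(A,P[:,2],rcond=None)[0])
go([.53,-.187,.17],-4.7)
E
```

```text
[0.47231441 0.35509762 0.17219694] 0.6828380641157549 54.34304237365723
12954 ((0.5099897384643555, 0.3517282009124756), (0.06054580956697464, 0.04446227848529816), 85.53302001953125) [[0.4855 0.3233]
 [0.5298 0.3198]
 [0.5345 0.3802]
 [0.4902 0.3836]] [0.17253642 0.17438171 0.17561208]
[-0.03949284  0.0013867   0.19397448]
{'tcp': array([0.4717, 0.3548, 0.1711]), 'shift': array([0.1054, 0.5346, 0.0017]), 'rows': np.float64(10.9), 'turn': array([ 0.09,  0.14, -0.31])}
```

View pics/wrist12.png

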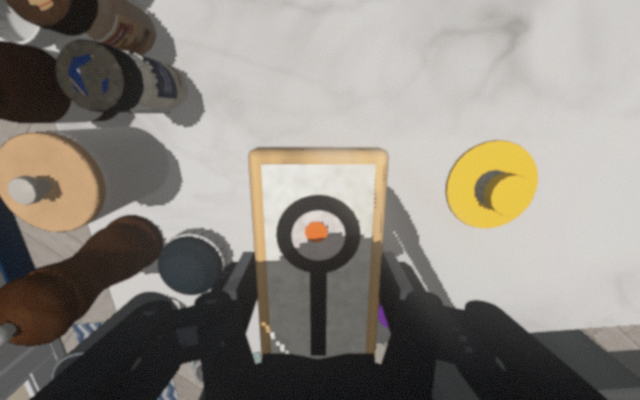

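The board is held straight, its far end about 2° low. Next I'll carry it over the stand and tilt it about 21.5°.

>>> {"fn": "drive_tool", "kwargs": {"plan": [[0.003,0.015,0,0,0,0,-1],[0.008,0.035,0,0,0,0,-1],[0.009,0.045,0,0,0,0,-1],[0.009,0.045,0,0,0,0,-1],[0.009,0.045,0,0,0,0,-1],[0.009,0.045,0,0,0,0,-1],[0.009,0.045,0,0,0,0,-1],[0.009,0.045,0,0,0,0,-1],[0.009,0.045,0,0,0,0,-1],[0.009,0.045,0,0,0,0,-1]]}}

```text
t: 30.5
tcp_pos: [0.5181, -0.0628, 0.1709]
tool_rot: [0.999, -0.044, -0.002, -0.0]
force: [1.2, 1.0, -1.7]
finger_gap: 0.683
gripper_force: 54.3
```

>>> {"fn": "drive_tool", "kwargs": {"plan": [[0.009,0.045,0,0,0,0,-1],[0.009,0.045,0,0,0,0,-1],[0.009,0.02,0,0,0,0,-1],[0.006,0.01,0,0,0,0,-1],[0,0,0,0,5.5,-0.3,-1],[0,0,0,0,5.5,0,-1],[0,0,0,0,5.5,0,-1],[0,0,0,0,5,0,-1],[0,0,0,0,0,0,-1],[0,0,0,0,0,0,-1]]}}

```text
t: 31.5
tcp_pos: [0.5414, -0.1821, 0.1718]
tool_rot: [0.982, -0.04, 0.185, 0.007]
force: [0.3, 0.6, -1.8]
finger_gap: 0.682
gripper_force: 54.4
```

```bash
cat > chk.py <<'E'
from seg import *
s=manip.sense();p=s['tcp_pos'];print(p,s['finger_gap'])
t=R.from_quat(s['tool_rot']).as_matrix();print('tool x',t[:,0].round(3),'z',t[:,2].round(3))
d=snap('wrist','wrist13.png');W=cloud(d)
L=(W-p)@t  # tool coords
m=(abs(L[...,2])<.012)&(abs(L[...,1])<.035)&(L[...,0]>.015)&(L[...,0]<.08)
P=W[m];A=np.c_[P[:,:2],np.ones(len(P))];c=np.linalg.lstsq(A,P[:,2],rcond=None)[0]
print('board tilt',np.degrees(np.arctan(np.hypot(*c[:2]))),'yaw',np.degrees(np.arctan2(c[1],c[0])),'tool-frame max x',np.percentile(L[m][:,0],99.5),'y',np.percentile(L[m][:,1],[1,99]))
go([.547,-.187,.0517],-4.7,-21.5)
go([.547-.341*.03,-.187+.028*.03,.0517+.03*.94],-4.7,-21.5)
E
python3 chk.py
```

```text
[ 0.54143213 -0.18210197  0.17175539] 0.6818768348583868
tool x [ 0.928 -0.077  0.364] z [ 0.362 -0.029 -0.932]
board tilt 19.081940426067312 yaw -4.440292259131915 tool-frame max x 0.060113415533469494 y [-0.02897727  0.02873879]
{'tcp': array([ 0.5425, -0.1826,  0.1723]), 'shift': array([-0.0395,  0.004 ,  0.114 ]), 'rows': np.float64(2.41), 'turn': array([0.  , 0.08, 0.03])}
{'tcp': array([ 0.5425, -0.1826,  0.1723]), 'shift': array([-0.0387,  0.004 ,  0.084 ]), 'rows': np.float64(1.85), 'turn': array([0.  , 0.08, 0.03])}
```

>>> {"fn": "drive_tool", "kwargs": {"plan": [[-0.01,0.001,0.01,0,0,0,-1],[-0.01,0.001,0.02,0,0,0,-1],[-0.01,0.001,0.02,0,0,0,-1],[-0.009,0.001,0.02,0,0,0,-1],[0,0,0.014,0,0,0,-1],[0,0,0,0,0,0,-1],[0,0,0,0,0,0,-1]]}}

```text
t: 32.25
tcp_pos: [0.5374, -0.1864, 0.08]
tool_rot: [0.982, -0.04, 0.187, 0.008]
force: [0.1, -0.1, -1.0]
finger_gap: 0.68
gripper_force: 54.3
```

```bash
python3 chk.py; python3 - <<'E'
from h import *
a=cv2.imread('pics/wrist13.png')
d=snap('scene','s13.png');d=snap('top','t13.png')
b=cv2.imread('pics/s13.png')[140:215,270:370];c=cv2.imread('pics/t13.png')[150:225,320:420]
cv2.imwrite('pics/c13.png',np.vstack([cv2.resize(b,(400,300),interpolation=2),cv2.resize(c,(400,300),interpolation=2)]))
E
```

```text
[ 0.53741953 -0.18639927  0.08001087] 0.6800856462063177
tool x [ 0.927 -0.075  0.367] z [ 0.366 -0.03  -0.93 ]
board tilt 19.26335603728855 yaw -4.6773719801712295 tool-frame max x 0.060098232332349774 y [-0.02900091  0.0287451 ]
{'tcp': array([ 0.5373, -0.1865,  0.0805]), 'shift': array([-0.0016, -0.0003,  0.0304]), 'rows': np.float64(0.61), 'turn': array([ 0.03, -0.07,  0.07])}
{'tcp': array([ 0.5373, -0.1865,  0.0805]), 'shift': array([-0.0008, -0.0003,  0.0004]), 'rows': np.float64(0.02), 'turn': array([ 0.03, -0.07,  0.07])}
```

View pics/c13.png

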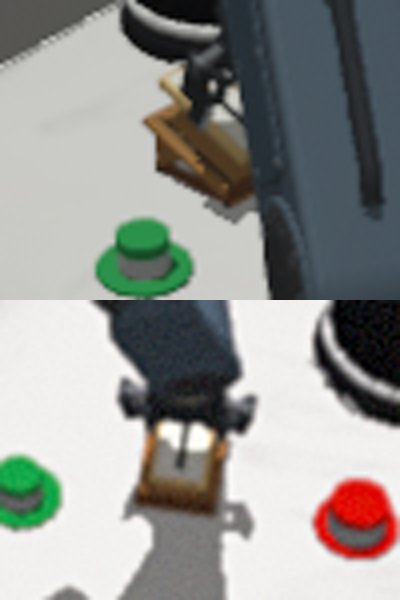

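The crop shows the board hovering parallel over the stand, with the green and red tins upright on their coasters. I'll lower it gently.

>>> {"fn": "drive_tool", "kwargs": {"plan": [[0,0,0.008,0,0,0,-1],[0,0,0.01,0,0,0,-1],[0,0,0.005,0,0,0,-1],[0,0,0.002,0,0,0,-1],[0,0,0.002,0,0,0,-1],[0,0,0,0,0,0,-1],[0,0,0,0,0,0,-1]]}}

```text
t: 33.1
tcp_pos: [0.5462, -0.1872, 0.0551]
tool_rot: [0.982, -0.04, 0.186, 0.008]
force: [0.7, 0.7, -2.0]
finger_gap: 0.684
gripper_force: 54.4
```

>>> {"fn": "drive_tool", "kwargs": {"plan": [[0,0,0.0015,0,0,0,-1],[0,0,0,0,0,0,-1],[0,0,0,0,0,0,-1]]}}

```text
t: 33.4
tcp_pos: [0.5467, -0.1872, 0.0535]
tool_rot: [0.982, -0.04, 0.186, 0.008]
force: [-0.0, 0.0, -2.4]
finger_gap: 0.687
gripper_force: 54.4
```

>>> {"fn": "drive_tool", "kwargs": {"plan": [[0,0,0.0015,0,0,0,-1],[0,0,0.001,0,0,0,-1],[0,0,0,0,0,0,-1],[0,0,0,0,0,0,-1]]}}

```text
t: 33.8
tcp_pos: [0.5477, -0.1872, 0.0517]
tool_rot: [0.982, -0.04, 0.187, 0.008]
force: [-1.5, 0.1, 4.9]
finger_gap: 0.686
gripper_force: 55.2
```

Contact was felt, so I'll release and back off along the tool axis.

>>> {"fn": "drive_tool", "kwargs": {"plan": [[0,0,0,0,0,0,0.6],[0,0,0,0,0,0,1],[0,0,0,0,0,0,1],[0,0,0,0,0,0,1],[0,0,0,0,0,0,1],[0,0,-0.01,0,0,0,1],[0,0,-0.02,0,0,0,1],[0,0,-0.03,0,0,0,1],[0,0,-0.03,0,0,0,1],[0,0,0,0,0,0,1]]}}

```text
t: 34.8
tcp_pos: [0.5149, -0.185, 0.1377]
tool_rot: [0.981, -0.04, 0.188, 0.009]
force: [0.9, -0.3, 0.2]
finger_gap: 1.001
gripper_force: 0.0
```

>>> {"fn": "drive_tool", "kwargs": {"plan": [[0,0,-0.03,0,-7,0,1],[0,0,-0.03,0,-7,0,1],[-0.02,0,-0.03,0,-7.5,0,1],[-0.03,0,-0.03,0,0,0,1],[-0.02,0,-0.02,0,0,0,1],[0,0,0,0,0,0,1],[0,0,0,0,0,0,1]]}}

```text
t: 35.5
tcp_pos: [0.4247, -0.1752, 0.2523]
tool_rot: [0.999, -0.037, 0.029, -0.006]
force: [0.8, -0.5, -0.5]
finger_gap: 1.002
gripper_force: 0.0
```

```bash
python3 - <<'E'
from seg import *
print(manip.sense()['tcp_pos'])
d=snap('wrist','wrist14.png');W=cloud(d);blobs(d['image'],W,100)
o=np.array([.4924,-.1825,.0013]);t=R.from_euler('z',-4.7,degrees=True).as_matrix()
S=(W-o)@t; h=S[...,2]-.018-np.tan(np.radians(20))*S[...,0]  # height above face
m=(abs(S[...,1])<.045)&(S[...,0]>-.005)&(S[...,0]<.125)&(h>.010)&(h<.022)&(S[...,2]>.03)
P=S[m];r=cv2.minAreaRect(P[:,:2].astype(np.float32));print(len(P),'stand-frame rect',r,np.percentile(P,[.5,99.5],axis=0).round(4))
A=np.c_[P[:,:2],np.ones(len(P))];c=np.linalg.lstsq(A,P[:,2],rcond=None)[0];tl=np.arctan(np.hypot(*c[:2]))
print('tilt',np.degrees(tl),'slopes',c)
n=np.r_[-c[:2],1];n/=np.linalg.norm(n);x,y=r[0];print('origin',np.array([x,y,c@[x,y,1]])-.014*n)
E
```

```text
[ 0.42467118 -0.17523657  0.25225125]
red [ 442   79   85   77 4395] [485. 117.] mid [ 0.4916 -0.3666  0.0466] ext [0.055 0.056 0.004]
green [ 155  102   71   72 3295] [189. 137.] mid [ 0.4936 -0.0209  0.0431] ext [0.045 0.041 0.003]
yellow [   0  142   73   69 3592] [ 35. 176.] mid [0.4612 0.1796 0.0391] ext [0.034 0.029 0.007]
7579 stand-frame rect ((0.05349693074822426, -0.0002394653856754303), (0.11643237620592117, 0.08108501881361008), 0.5378628373146057) [[-0.0044 -0.0296  0.0306]
 [ 0.111   0.0297  0.0725]]
tilt 19.94322091599025 slopes [ 3.62848350e-01 -1.39864170e-04  3.27121027e-02]
origin [ 0.05827217 -0.00024131  0.03896297]
```

View pics/wrist14.png

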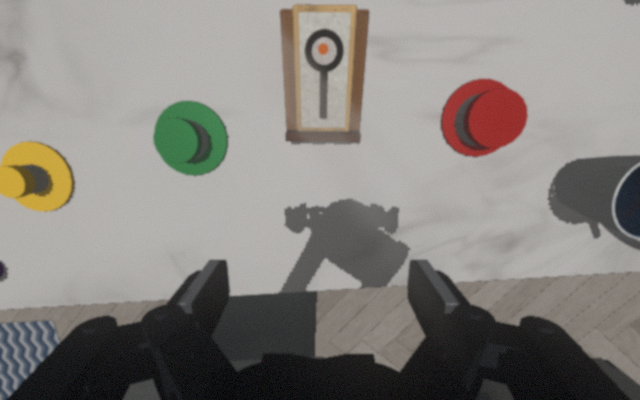

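The board is picture up on the stand, from (323,5) to (323,131), lower end at the ledge and centred. All three tins stand upright on their coasters (yellow 12,180; green 180,138; red 497,117).

```bash
python3 -c "
from station import manip
print(manip.sign_off())"
```

```text
the job is handed in; nothing more can be done
None
```

I handed the job in at about 36 s. In the last wrist picture each tin stands upright on the coaster of its colour, and the board lies picture up on the stand, centred with its short end at the ledge; the hand-in returned no verdict.

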